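# Crank the dish under the magnifier

### The job

Take the loose crank with the red knob, fit it fully down onto the upright square shaft of the viewing stage, and wind it clockwise (seen from above) until the blue carriage with the dish has come home against the black end stop under the magnifier. Leave the crank seated upright on the shaft and let go of it; do not use or shift the crank with the black knob.

Things in the scene. Friction and masses are not known exactly. Their poses are not given: they have to be found in the camera images.
- crank: Loose bright crank, red knob, 0.22 kg. Origin: centre of hub underside; x to the knob, z up. Hub 28 mm square, 36 high; socket in underside 15 mm square, 35 deep; on top a 26 mm square boss, z 35-60, to grasp; all sides along x, y. Arm z 16-26. Knob: upright, 20 mm thick, at x 70, z 28-66; spins freely, so a gripper on it can circle without turning. Counterweight to x -53, z 14-30.
- shaft_seat (a point): On the axis of the fixed stage's upright square shaft, on the shoulder where the crank's underside rests, 50 mm over the table. Turns with the shaft; x, y square to its flats, z up. Shaft 12 mm square to 20 mm above here, tapering to 6 mm at its tip, 29 above. Crank fits in any quarter turn, up to 15 deg off. Nothing over 66 mm high within 130 mm; the 82 mm high magnifier is 185 mm off.
- carriage (a joint): Travel of the blue carriage (80 x 78 mm, petri dish on it) in m: 0 at the grey gearbox, 0.080 home at the black stop below the magnifier; the shaft stops there too. Geared to the shaft: +5 mm per radian (31.4 mm per turn) clockwise seen from above; needs 1.7 to 2.4 turns. Stays where left; winding takes 3 N at the knob; it can hardly be pushed directly.
- spare_crank: Bystander: dark crank with a black knob and a round 30 mm hub, no socket for this shaft; as long and high as the other. Origin under its hub, x towards its knob. Leave it where it lies.

How it is judged:
On the way, in this order (a step that is already met when the one before it is completed fails the run):
1. the red-knobbed crank sits fully down on the square shaft while the carriage is still short of 40 mm (horizontal distance between crank and shaft_seat below 0.007 m and z of crank in the frame of shaft_seat below 0.01 m and angle between crank's own z axis and vertical below 0.17 rad and value of joint carriage below 0.04 m), for 0.2 s.
2. the carriage is past 50 mm while the fingers drive the seated crank (value of joint carriage above 0.05 m and contact force between the fingers and crank above 0.2 N and horizontal distance between crank and shaft_seat below 0.01 m).
At the end, for the whole second after the job is handed in: The carriage is within 10 mm of its home stop (0.070 m or more), and the red-knobbed crank is at rest on the shaft: within 7 mm of its axis, down to within 10 mm of the shoulder, upright within 10 degrees (value of joint carriage above 0.07 m and horizontal distance between crank and shaft_seat below 0.007 m and z of crank in the frame of shaft_seat below 0.01 m and angle between crank's own z axis and vertical below 0.17 rad and linear speed of crank below 0.02 m/s); the robot touches nothing.
It fails at once if the black-knobbed crank is shifted by more than 30 mm (distance of spare_crank from where it was at the start of the episode above 0.03 m).
It also fails if it takes over 69 s, if anything falls off the work surface, if the arm or the gripper's body presses on something with over 40 N, if the wrist force passes 120 N, or if a joint passes its speed limit or range.

### The arm

A 6-joint arm with a two-finger parallel gripper is mounted at the origin on the work surface; the furniture and walls round the work are solid. World frame = base frame: x ahead of the robot, y to its left, z up, the work surface at z = 0. Lengths are in m, angles in rad, forces in N, time in s.
With the tool pointing down it reaches from about 0.3 to 0.875 m from the base axis. Payload 6.4 kg.
Tool frame: the origin (TCP) lies midway between the tips of the shut fingers; the grasp point (between the pads) lies 19 mm behind it (grasp_offset is the distance from the TCP to the grasp point, in m); z points along the fingers, y is the line along which they close (so a half turn about z gives the same grasp; the last joint's range is limited). The gripper opens to 85 mm and grips with 20 to 120 N. Pads are 22 mm wide; open, the fingers measure 114 mm over their backs; the gripper's body (76 mm by 85 mm) begins 54 mm behind the grasp point. The pads swing forward as they close: fully open they stand 13 mm farther back than shut.
Start: joints at [-0.206, 0.181, 1.607, -0, 1.354, -0.206], TCP at [0.575, 0, 0.231] pointing down, gripper open.
Joint ranges: [-2.99, 2.99], [-0.89, 2.07], [0.3, 2.58], [-1.14, 4.28], [0, 2.63], [-3.12, 3.12]. Speed limits (rad/s): [2.57, 2.57, 3.01, 3.14, 3.14, 3.14].

### API

Orientations are given as a unit quaternion [w, x, y, z].
In Python, from bench import * gives the robot as it stands. The module is installed in compiled form; this text tells all that it offers.
- The arm moves only by the tool servo_tool, never from a script. Its argument "commands" is text: rows parted by semicolons, each of 7 numbers parted by spaces: the turn, a rotation vector about the tool's x, y, z in rad, then the shift along the tool's x, y, z in mm, then the opening, from 0 (shut) to 1 (fully open). In form: wx wy wz dx dy dz claw; .... A call has 1 to 5 rows; each row shifts and turns the commanded pose from where the row before left it, along the tool's axes as they then stand; what a row does not reach is not made up. A row lasts 1/8 s, in which the tool goes at most 62.5 mm and 10.7 degrees, less where a joint would pass 70% of its speed; a pose out of reach is approached as far as the arm can. A call with a gripper value outside its range is refused whole. The fingers move at their own pace and stop on an object; the grip force is fixed at half the most. Time passes only in rows, so rows that do not move let the fingers close. It gives the time, the measured TCP pose, the force, the opening and the grip force at its end, in the units of the state.
- get_obs(): the state, without advancing time (a new reading comes with each control period).
- camera(name): name is "scene" or "side" or "wrist"; returns the picture (420x560x3 uint8, blue, green, red); there is no depth.
- calibration(name): a dict with "fx", "fy", "cx", "cy" (pixels), "R" (3x3) and "t" (3): a world point X has camera coordinates R X + t. Camera axes: x right, y down, z forward; pixel columns grow to the right and rows downward; lengths in m; the calibration is good to about 2 mm. A picture is of the moment at which its call begins: read the wrist's pose just before it. calibration takes no time and is no camera call; for the wrist camera it gives the pose at the moment of the call.
- hand_in(): hands the job in; it is judged then, once.
The state is a dict: "time_s": time; "q": joint angles; "dq": joint speeds; "joint_efforts": joint torques, N m; "eef_pos": TCP position; "eef_rot": TCP orientation; "wrist_force": force on the tool from outside, world axes, zero at the start; "torque": the same for the moment, N m; "opening": opening from 0.0 (shut) to 1.0 (fully open); "grasp_force": force on a finger pad.
Only numpy, scipy, OpenCV 4.12 (cv2) and the standard library are available. Lean on these libraries where they do the work, as an engineer would, in place of code of your own. Each camera call takes 0.05 s, during which the arm holds its last target. There are 200 camera calls.

## Working session

There is one attempt and no reset: what is moved stays moved. The work goes in short steps, Python scripts to look and compute and a tool call to move; the robot and the scene stay as the last step left them, time stands still between calls to the robot, and variables do not carry over. Pictures are saved under pics/ and viewed, at most 10 in all, crops included, and the job is handed in when it is done.

Besides the shell and the picture viewer there is one more tool, called after ">>>" by a JSON object that holds its "method" and its "body". servo_tool: Moves the arm, as the interface text tells. Its arguments: {"type":"object","properties":{"commands":{"type":"string"}},"required":["commands"]}

```bash
mkdir -p pics; python3 - <<'E'
from bench import *
import cv2,numpy as np
o=get_obs();print({k:np.round(v,3) for k,v in o.items()})
ims=[camera(n) for n in("scene","side","wrist")]
for n,i in zip(("scene","side","wrist"),ims):
    cv2.imwrite(f"pics/{n}0.png",i);c=calibration(n);print(n,c['fx'],c['cx'],c['cy'],np.round(c['R'],3).tolist(),np.round(-np.array(c['R']).T@c['t'],3))
E
```

```text
{'time_s': np.float64(0.0), 'q': array([-0.206,  0.182,  1.608,  0.   ,  1.354, -0.206]), 'dq': array([ 0.   , -0.002,  0.   , -0.001,  0.001,  0.   ]), 'joint_efforts': array([ 0.0000e+00, -4.4487e+01, -3.5134e+01, -0.0000e+00,  9.0000e-03,
        0.0000e+00]), 'eef_pos': array([0.574, 0.   , 0.23 ]), 'eef_rot': array([-0.001,  0.707,  0.707, -0.   ]), 'wrist_force': array([-0.239, -0.302,  0.329]), 'torque': array([0.001, 0.05 , 0.001]), 'grasp_force': np.float64(0.0), 'opening': np.float64(1.003)}
scene 531.5965382985092 279.06600710373607 215.54840217922208 [[0.752, -0.659, 0.017], [-0.511, -0.599, -0.617], [0.417, 0.455, -0.787]] [ 0.083 -0.448  0.833]
side 512.2030186177532 278.1742148995961 212.69547712891998 [[0.84, -0.543, -0.005], [-0.428, -0.657, -0.621], [0.334, 0.523, -0.784]] [ 0.174 -0.495  0.799]
wrist 337.3808452048715 275.74375709269344 211.78222964323842 [[1.0, -0.0, -0.001], [0.0, -0.947, 0.321], [-0.001, -0.321, -0.947]] [0.576 0.083 0.372]
```

View pics/scene0.png

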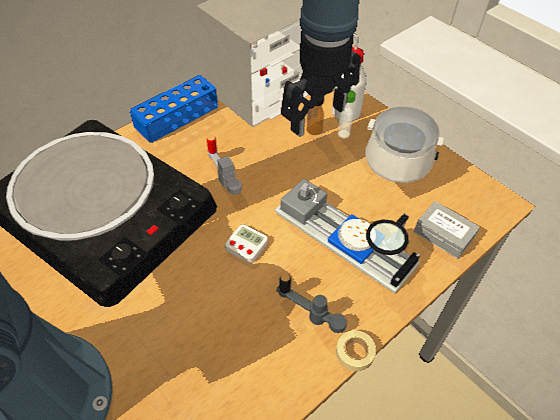

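View pics/side0.png

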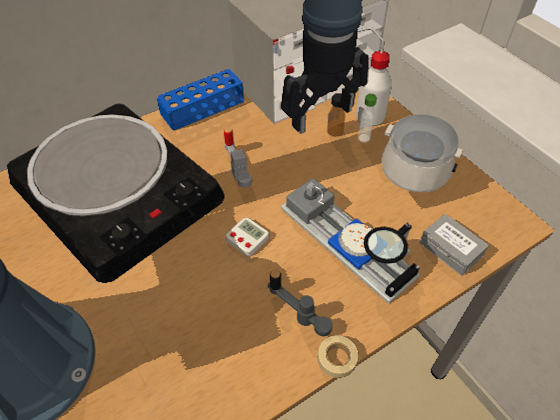

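View pics/wrist0.png

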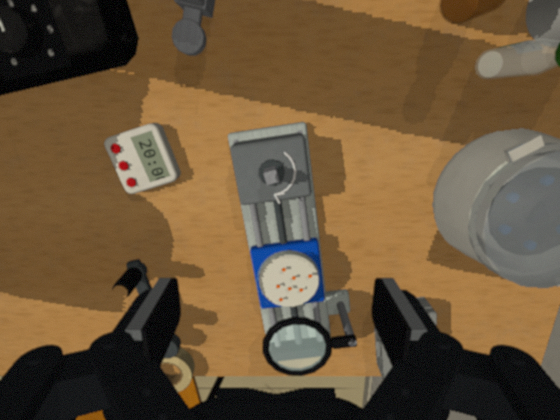

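The scene view shows the red-knob crank upright, with its knob at about (212,145), boss at (225,165) and counterweight at (232,186). The shaft is at scene (309,190) and wrist (273,175). The black-knob spare lies near scene (310,305), well away from the work.

```bash
cat > h.py <<'E'
from bench import *
import cv2,numpy as np
from scipy.spatial.transform import Rotation as Ro
def ray(c,p):
    R=np.array(c['R']);o=-R.T@np.array(c['t'])
    return o,R.T@np.array([(p[0]-c['cx'])/c['fx'],(p[1]-c['cy'])/c['fy'],1])
def plane(c,p,z):
    o,d=ray(c,p);return o+d*(z-o[2])/d[2]
def tri(cs,ps):
    A=np.zeros((3,3));b=np.zeros(3)
    for c,p in zip(cs,ps):
        o,d=ray(c,p);d=d/np.linalg.norm(d);M=np.eye(3)-np.outer(d,d);A+=M;b+=M@o
    return np.linalg.solve(A,b)
def proj(c,X):
    x=np.array(c['R'])@X+c['t'];return np.array([c['fx']*x[0]/x[2]+c['cx'],c['fy']*x[1]/x[2]+c['cy']])
E
python3 - <<'E'
from h import *
for n,roi,cw in(("scene",(190,120,240,200),(232,186)),("side",(215,120,260,195),(243,180))):
    i=cv2.imread(f"pics/{n}0.png");c=calibration(n);h=cv2.cvtColor(i,cv2.COLOR_BGR2HSV)
    m=((h[...,0]<8)|(h[...,0]>172))&(h[...,1]>150)&(h[...,2]>90)
    M=np.zeros_like(m);x0,y0,x1,y1=roi;M[y0:y1,x0:x1]=m[y0:y1,x0:x1]
    ys,xs=np.nonzero(M);p=(xs.mean(),ys.mean());print(n,p,len(xs),plane(c,p,.047),plane(c,cw,.03))
c=calibration("wrist");print(plane(c,(273,175),.079),plane(c,(190,38),.03),plane(c,(298,345),.08))
E
```

```text
scene (np.float64(211.4915254237288), np.float64(145.96610169491527)) 118 [0.51471533 0.23766299 0.047     ] [0.48717512 0.13480921 0.03      ]
side (np.float64(228.31578947368422), np.float64(137.9298245614035)) 114 [0.51574499 0.23443625 0.047     ] [0.48799755 0.1278739  0.03      ]
[0.57290619 0.01762226 0.079     ] [0.49708734 0.13404551 0.03      ] [ 0.59878305 -0.1649634   0.08      ]
```

>>> {"method": "servo_tool", "body": {"commands": "0 0 0 50 -25 0 1;0 0 0 50 -20 0 1;0 0 0 50 -15 0 1;0 0 0 0 0 0 1;0 0 0 0 0 0 1"}}

```text
time_s: 0.78
eef_pos: [0.515, 0.1499, 0.2312]
eef_rot: [0.0, 0.707, 0.707, -0.0]
wrist_force: [0.9, 0.2, 0.3]
opening: 0.99
grasp_force: 0.0
```

```bash
python3 - <<'E'
from h import *
c=calibration("wrist");i=camera("wrist")
import pickle;pickle.dump(c,open("c1.pkl","wb"));cv2.imwrite("pics/w1.png",i)
e=get_obs();print(e['eef_pos'],e['eef_rot'],e['time_s'])
print(proj(c,np.array([.5,.17,.06])),proj(c,np.array([.573,.018,.079])))
E
```

```text
[0.51526167 0.14932963 0.23116014] [ 1.17634475e-04  7.07246393e-01  7.06967109e-01 -1.79764909e-04] 0.825
[258.72933131 167.58083084] [331.10084928 317.32202742]
```

View pics/w1.png

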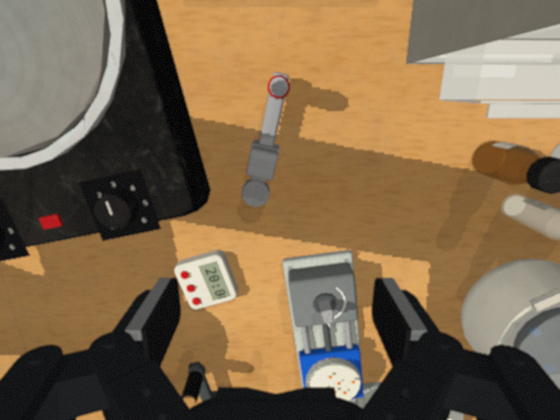

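The knob top is at about (279,87), the boss at about (263,157), the counterweight at (256,193) and the shaft near (324,303). I'll zoom in for precision.

```bash
python3 - <<'E'
from h import *
i=cv2.imread("pics/w1.png");j=cv2.imread("pics/wrist0.png")
R=lambda a,s:cv2.resize(a,None,fx=s,fy=s,interpolation=cv2.INTER_CUBIC)
a=R(i[70:214,238:302],4);b=R(j[130:210,230:330],5)[:, :500];b2=b
o=np.zeros((600,800,3),np.uint8);o[:576,:256]=a;o[:400,270:770]=b2
cv2.imwrite("pics/z1.png",o)
E
```

```text
(no output)
```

View pics/z1.png

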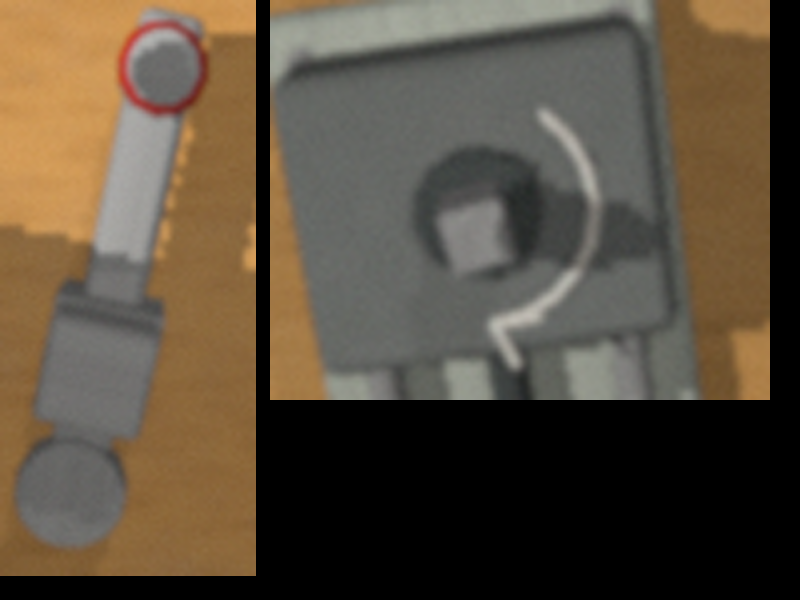

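```bash
python3 - <<'E'
from h import *
import pickle
c=pickle.load(open("c1.pkl","rb"))
P=lambda u,v,z:plane(c,(238+u/4,70+v/4),z)
k=P(163,67,.066);b=P(99,376,.06);w=P(70,492,.03)
print(k,b,w,np.linalg.norm((k-b)[:2]))
ang=lambda d:np.degrees(np.arctan2(d[1],d[0]))
print(ang(k-w),ang(k-b),ang(P(63,318,.06)-P(35,418,.06)),ang(P(160,332,.06)-P(63,318,.06)))
print(k-.07*np.r_[np.cos(np.radians(ang(k-w))),np.sin(np.radians(ang(k-w))),0])
# shaft using first-position calib: same R, shift
c0=dict(c);R=np.array(c['R']);o=-R.T@np.array(c['t']);o0=np.array([.576,.083,.372])
d=np.array([0.5743,0,.2302])-np.array([0.51526,.14933,.23116]);print(o+d)
c0['t']=-R@(o+d)
Q=lambda u,v,z:plane(c0,(230+(u-270)/5,130+v/5),z)
print(Q(478,210,.05),Q(474,236,.07),Q(474,236,.075))
for a,e in(((460,275),(515,262)),((460,275),(437,205)),((437,207),(500,195))):print(ang(Q(*e,.07)-Q(*a,.07)),np.linalg.norm(Q(*e,.07)-Q(*a,.07)))
for a,e in(((325,368),(670,318)),((283,80),(620,25))):print(ang(Q(*e,.05)-Q(*a,.05)))
E
```

```text
[0.51848059 0.24093385 0.066     ] [0.50380989 0.17338475 0.06      ] [0.49465152 0.13693377 0.03      ] 0.06912387570315047
77.09483159176217 77.74647240717893 73.18701301351707 -8.159547603715492
[0.50284693 0.17270197 0.066     ]
[0.57490761 0.08316723 0.37188834]
[0.57098254 0.01454099 0.05      ] [0.57047923 0.01398262 0.07      ] [0.57055257 0.01512849 0.075     ]
13.66489380722617 0.010407855916231997
107.36277580167234 0.013690816866794088
10.943168867482031 0.011652055426252517
8.615426364454112
9.150774558473978
```

Crank: hub at (0.503, 0.173), yaw 77.4°. Shaft: (0.571, 0.0145), flats at about 14°. I'll move over the boss first.

>>> {"method": "servo_tool", "body": {"commands": "0 0 0 24 -12 0 0.6;0 0 0.11 0 0 30 0.6;0 0 0.11 0 0 50 0.6;0 0 0 0 0 40 0.6;0 0 0 0 0 0 0.6"}}

```text
time_s: 1.45
eef_pos: [0.5007, 0.1724, 0.1081]
eef_rot: [-0.002, 0.781, 0.624, -0.003]
wrist_force: [0.5, 0.5, -0.6]
opening: 0.6
grasp_force: 0.0
```

```bash
python3 - <<'E'
from h import *
c=calibration("wrist");i=camera("wrist");cv2.imwrite("pics/w2.png",i)
e=get_obs();p=e['eef_pos'];print(p,e['opening'],Ro.from_quat(e['eef_rot'],scalar_first=True).as_matrix().round(3))
print(proj(c,np.array([.5033,.173,.06])),proj(c,np.array([.5708,.0145,.079])))
E
```

```text
[0.50260182 0.1728174  0.1105228 ] 0.5986452139047698 [[ 0.22   0.976 -0.003]
 [ 0.976 -0.22  -0.   ]
 [-0.001 -0.003 -1.   ]]
[278.69479338 238.31896205] [424.44185913 436.40724607]
```

View pics/w2.png

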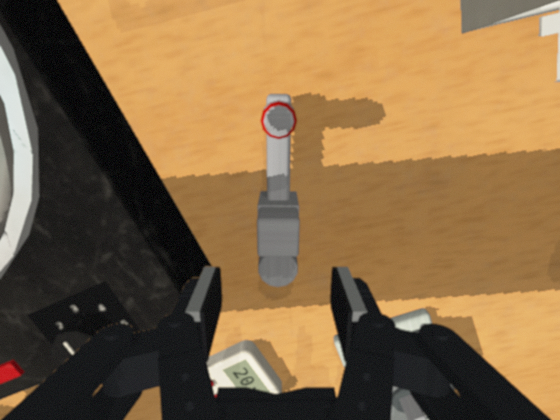

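The boss centre is at (278,238), right where predicted. The hotplate corner is close at (210,265), so I'll narrow the opening a little before descending.

>>> {"method": "servo_tool", "body": {"commands": "0 0 0 0 0 13 0.5;0 0 0 0 0 30 0.5;0 0 0 0 0 30 0.5;0 0 0 0 0 0 0.5;0 0 0 0 0 0 0"}}

```text
time_s: 2.12
eef_pos: [0.5043, 0.1741, 0.0399]
eef_rot: [0.001, 0.78, 0.625, 0.001]
wrist_force: [-0.2, -0.1, -1.7]
opening: 0.303
grasp_force: 17.3
```

>>> {"method": "servo_tool", "body": {"commands": "0 0 0 0 0 0 0;0 0 0 0 0 0 0;0 0 0 0 0 0 0;0 0 0 0 0 0 0"}}

```text
time_s: 2.62
eef_pos: [0.5044, 0.1741, 0.0399]
eef_rot: [0.001, 0.78, 0.625, 0.001]
wrist_force: [-1.1, -0.9, 7.1]
opening: 0.287
grasp_force: 60.7
```

>>> {"method": "servo_tool", "body": {"commands": "0 0 0 0 0 -40 0;0 0 0 0 0 -40 0;0 0 -0.155 0 0 -30 0;0 0 -0.155 0 0 0 0;0 0 -0.155 0 0 0 0"}}

```text
time_s: 3.25
eef_pos: [0.5029, 0.1741, 0.1488]
eef_rot: [0.0, 0.613, 0.79, 0.0]
wrist_force: [0.1, 0.2, -2.8]
opening: 0.286
grasp_force: 59.8
```

```bash
cat > st.py <<'E'
from h import *
e=get_obs();p=e['eef_pos'];M=Ro.from_quat(e['eef_rot'],scalar_first=True).as_matrix()
print(e['time_s'],p.round(4),'ytool',np.degrees(np.arctan2(M[1,1],M[0,1])).round(2),'tilt',M[:,2].round(4),e['opening'],e['wrist_force'].round(1))
print('to shaft in tool mm',(M.T@(np.array([.5708,.0145,p[2]])-p)*1000).round(1))
E
python3 st.py
```

```text
3.25 [0.5029 0.1741 0.1488] ytool 14.34 tilt [ 7.e-04  1.e-04 -1.e+00] 0.2858109925004484 [ 0.1  0.2 -2.8]
to shaft in tool mm [-171.4   26.2    0. ]
```

>>> {"method": "servo_tool", "body": {"commands": "0 0 0 -45 7 0 0;0 0 0 -45 7 0 0;0 0 0 -45 7 0 0;0 0 0 -36 5 0 0;0 0 0 0 0 0 0"}}

```text
time_s: 3.88
eef_pos: [0.5703, 0.012, 0.1482]
eef_rot: [0.0, 0.617, 0.787, -0.0]
wrist_force: [-0.3, -0.1, -2.6]
opening: 0.287
grasp_force: 59.8
```

```bash
python3 st.py; python3 - <<'E'
from h import *
o=np.zeros((600,800,3),np.uint8)
for k,n in enumerate(("scene","side")):
    i=camera(n);cv2.imwrite(f"pics/{n}3.png",i);c=calibration(n)
    u,v=proj(c,np.array([.5708,.0145,.09])).astype(int);print(u,v)
    for z in(.05,.07,.079):print(z,(proj(c,np.array([.5708,.0145,z]))-[u-49,v-49])*4)
    a=cv2.resize(i[v-49:v+49,u-49:u+49],None,fx=4,fy=4,interpolation=cv2.INTER_CUBIC)
    o[:392,k*400:k*400+392]=a
    # initial picture below
cv2.imwrite("pics/z3.png",o[:400])
E
```

```text
3.875 [0.5703 0.012  0.1482] ytool 13.84 tilt [ 3.e-04 -5.e-04 -1.e+00] 0.2872621671666978 [-0.3 -0.1 -2.6]
to shaft in tool mm [ 2.3  1.  -0. ]
305 179
0.05 [191.74610383 254.93118627]
0.07 [194.01839449 227.70226862]
0.079 [195.06408767 215.1717003 ]
310 178
0.05 [193.42099365 252.94494312]
0.07 [195.23191256 225.42060556]
0.079 [196.06606235 212.74227959]
```

View pics/z3.png

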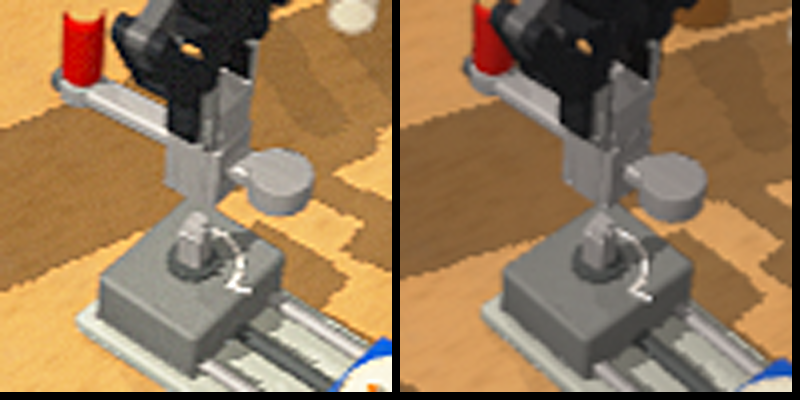

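Both views show the crank held upright over the shaft, with the tip at about (196,214) in the left crop and (201,212) in the right. Hub's lowest corner is at (208,205) and (606,207). I'll compare hub and shaft in the same images.

```bash
python3 - <<'E'
from h import *
p=np.array([.5703,.012,.1082]);a=np.radians(14)
for n,(u,v) in(("scene",(305,179)),("side",(310,178))):
    c=calibration(n);f=lambda X:((proj(c,X)-[u-49,v-49])*4).round(0)
    print(n,[f(p+np.r_[np.array([[np.cos(a),-np.sin(a)],[np.sin(a),np.cos(a)]])@[sx*.014,sy*.014],0]).tolist() for sx,sy in((-1,1),(-1,-1),(1,-1))])
    print([f(np.array([.5708,.0145,0])+np.r_[np.array([[np.cos(a),-np.sin(a)],[np.sin(a),np.cos(a)]])@[sx*.006,sy*.006],.07]).tolist() for sx,sy in((-1,1),(-1,-1),(1,-1))])
    print('px4 per mm x,y:',(f(p+[.01,0,0])-f(p))/10,(f(p+[0,.01,0])-f(p))/10)
E
```

```text
scene [[159.0, 182.0], [211.0, 208.0], [243.0, 172.0]]
[[177.0, 230.0], [198.0, 241.0], [211.0, 226.0]]
px4 per mm x,y: [ 1.6 -1. ] [-1.4 -1.2]
side [[158.0, 175.0], [204.0, 206.0], [244.0, 173.0]]
[[177.0, 226.0], [197.0, 239.0], [213.0, 225.0]]
px4 per mm x,y: [ 1.8 -0.9] [-1.2 -1.3]
```

>>> {"method": "servo_tool", "body": {"commands": "0 0 0 2 1 10 0;0 0 0 0 0 18 0;0 0 0 0 0 3 0;0 0 0 0 0 3 0;0 0 0 0 0 0 0"}}

```text
time_s: 4.6
eef_pos: [0.5702, 0.0167, 0.1142]
eef_rot: [-0.0, 0.615, 0.788, -0.0]
wrist_force: [-0.3, -0.3, -1.8]
opening: 0.293
grasp_force: 59.8
```

```bash
python3 st.py
```

```text
4.6 [0.5702 0.0167 0.1142] ytool 14.05 tilt [-1.e-04  0.e+00 -1.e+00] 0.29264569481182817 [-0.3 -0.3 -1.8]
to shaft in tool mm [-2.3  0.  -0. ]
```

>>> {"method": "servo_tool", "body": {"commands": "0 0 0 -1.5 0.5 3 0;0 0 0 0 0 4 0;0 0 0 0 0 0 0"}}

```text
time_s: 4.97
eef_pos: [0.5707, 0.0153, 0.1069]
eef_rot: [-0.0, 0.615, 0.788, -0.0]
wrist_force: [-0.0, 1.0, -3.0]
opening: 0.288
grasp_force: 59.8
```

>>> {"method": "servo_tool", "body": {"commands": "0 0 0 0 0 4 0;0 0 0 0 0 0 0"}}

```text
time_s: 5.22
eef_pos: [0.5707, 0.0153, 0.1029]
eef_rot: [-0.0, 0.615, 0.788, -0.0]
wrist_force: [0.3, -0.2, -3.3]
opening: 0.288
grasp_force: 59.8
```

>>> {"method": "servo_tool", "body": {"commands": "0 0 0 0 0 4 0;0 0 0 0 0 4 0;0 0 0 0 0 3 0;0 0 0 0 0 0 0"}}

```text
time_s: 5.72
eef_pos: [0.5708, 0.0153, 0.0919]
eef_rot: [-0.0, 0.615, 0.788, -0.0]
wrist_force: [-1.0, 0.1, -3.0]
opening: 0.289
grasp_force: 59.8
```

>>> {"method": "servo_tool", "body": {"commands": "0 0 0 0 0 2 0;0 0 0 0 0 0 0;0 0 0 0 0 0 0.6;0 0 0 0 0 0 0.6;0 0 0 0 0 0 0.6"}}

```text
time_s: 6.35
eef_pos: [0.5714, 0.0152, 0.0907]
eef_rot: [0.0, 0.615, 0.788, 0.0]
wrist_force: [0.1, 0.6, -0.3]
opening: 0.601
grasp_force: 0.0
```

>>> {"method": "servo_tool", "body": {"commands": "0 0 0 0 0 -25 0.6;0 0 0 0 0 -30 0.6;0 0 0 35 0 0 0.6;0 0 0 34 0 0 0.6;0 0 0 0 0 0 0.6"}}

```text
time_s: 6.98
eef_pos: [0.5537, 0.0841, 0.1455]
eef_rot: [-0.0, 0.614, 0.789, 0.0]
wrist_force: [-0.8, -0.1, 0.5]
opening: 0.598
grasp_force: 0.0
```

```bash
python3 st.py; python3 - <<'E'
from h import *
cs=[];o=np.zeros((600,800,3),np.uint8)
ps=[]
for k,n in enumerate(("scene","side")):
    i=camera(n);cv2.imwrite(f"pics/{n}4.png",i);c=calibration(n);cs.append(c)
    h=cv2.cvtColor(i,cv2.COLOR_BGR2HSV)
    X=np.array([.571,.0145,.05]);u,v=proj(c,X+[0,0,.04]).astype(int)
    m=((h[...,0]<8)|(h[...,0]>172))&(h[...,1]>150)&(h[...,2]>80);m[:v-50]=0;m[v+50:]=0;m[:,:u-60]=0;m[:,u+50:]=0
    ys,xs=np.nonzero(m);p=(xs.mean(),ys.mean());ps.append(p);print(n,p,len(xs),plane(c,p,.097),'boss top',(proj(c,X+[0,0,.06])-[u-60,v-50])*4,'seat',(proj(c,X)-[u-60,v-50])*4)
    o[:400,k*400:k*400+400]=cv2.resize(i[v-50:v+50,u-60:u+40],None,fx=4,fy=4,interpolation=cv2.INTER_CUBIC)
cv2.imwrite("pics/z4.png",o[:400])
E
```

```text
6.975 [0.5537 0.0841 0.1455] ytool 14.2 tilt [ 0.e+00  3.e-04 -1.e+00] 0.597577212687742 [-0.8 -0.1  0.5]
to shaft in tool mm [-71.6  -0.5  -0. ]
scene (np.float64(274.49645390070924), np.float64(163.95744680851064)) 141 [0.54954399 0.0777982  0.097     ] boss top [243.09744487 174.42242387] seat [236.04838067 258.72737412]
side (np.float64(283.4527027027027), np.float64(160.3108108108108)) 148 [0.55064126 0.07496344 0.097     ] boss top [243.39230525 171.438795  ] seat [237.76142792 256.77247466]
```

View pics/z4.png

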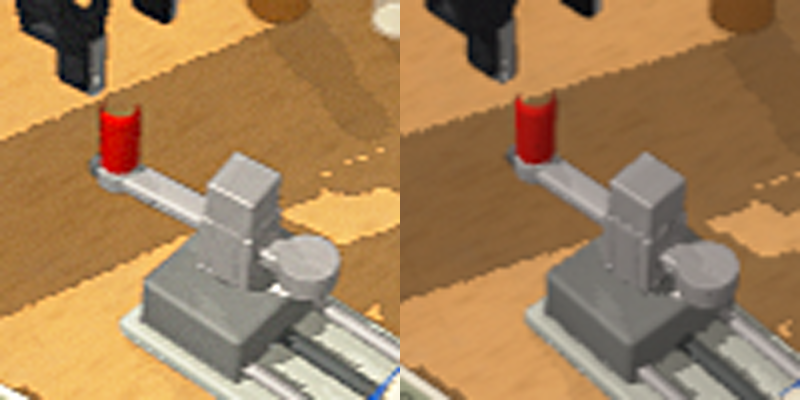

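The crank is fully seated, with boss top near (243,172) as predicted and the knob at about (0.5536, 0.081). Next I descend on the knob and grip it.

>>> {"method": "servo_tool", "body": {"commands": "0 0 0 -2 0 20 0.6;0 0 0 0 0 25 0.6;0 0 0 0 0 15 0.6;0 0 0 0 0 0 0;0 0 0 0 0 0 0"}}

```text
time_s: 7.7
eef_pos: [0.5555, 0.08, 0.086]
eef_rot: [0.0, 0.616, 0.788, 0.0]
wrist_force: [-0.0, -0.6, -0.1]
opening: 0.208
grasp_force: 58.5
```

>>> {"method": "servo_tool", "body": {"commands": "0 0 0 0 0 0 0;0 0 0 0 0 0 0"}}

```text
time_s: 7.95
eef_pos: [0.5553, 0.0802, 0.0859]
eef_rot: [0.001, 0.615, 0.788, 0.0]
wrist_force: [-0.4, -0.5, -0.3]
opening: 0.211
grasp_force: 58.6
```

```bash
python3 st.py; python3 - <<'E'
import numpy as np
# tool x=(radial at start, angle 104), tool y at 14deg; clockwise: position = 70*(cos t, sin t) in (toolx,tooly)
t=np.radians(np.arange(0,380,20));P=70*np.c_[np.cos(t),np.sin(t)];print(np.diff(P,axis=0).round(0))
E
```

```text
7.95 [0.5553 0.0802 0.0859] ytool 14.05 tilt [ 1.2e-03 -2.0e-04 -1.0e+00] 0.21114535566902543 [-0.4 -0.5 -0.3]
to shaft in tool mm [-67.5  -0.9   0. ]
[[ -4.  24.]
 [-12.  21.]
 [-19.  16.]
 [-23.   8.]
 [-24.   0.]
 [-23.  -8.]
 [-19. -16.]
 [-12. -21.]
 [ -4. -24.]
 [  4. -24.]
 [ 12. -21.]
 [ 19. -16.]
 [ 23.  -8.]
 [ 24.   0.]
 [ 23.   8.]
 [ 19.  16.]
 [ 12.  21.]
 [  4.  24.]]
```

>>> {"method": "servo_tool", "body": {"commands": "0 0 0 -4 24 0 0;0 0 0 -12 21 0 0;0 0 0 -19 16 0 0;0 0 0 -23 8 0 0"}}

```text
time_s: 8.45
eef_pos: [0.6348, 0.0409, 0.085]
eef_rot: [-0.002, 0.615, 0.789, -0.001]
wrist_force: [-9.4, 1.2, 1.7]
opening: 0.204
grasp_force: 59.7
```

```bash
python3 st.py
```

```text
8.45 [0.6348 0.0409 0.085 ] ytool 14.11 tilt [-4.e-03  5.e-04 -1.e+00] 0.20360996670112316 [-9.4  1.2  1.7]
to shaft in tool mm [-10.  -68.5   0.2]
```

Winding works (knob now at about 80°, 69 mm radius). I'll continue.

>>> {"method": "servo_tool", "body": {"commands": "0 0 0 -24 0 0 0;0 0 0 -23 -8 0 0;0 0 0 -19 -16 0 0;0 0 0 -12 -21 0 0;0 0 0 -4 -24 0 0"}}

```text
time_s: 9.07
eef_pos: [0.5896, -0.0562, 0.0859]
eef_rot: [0.001, 0.616, 0.788, 0.001]
wrist_force: [1.0, 6.7, -2.2]
opening: 0.207
grasp_force: 59.0
```

>>> {"method": "servo_tool", "body": {"commands": "0 0 0 4 -24 0 0;0 0 0 12 -21 0 0;0 0 0 19 -16 0 0;0 0 0 23 -8 0 0;0 0 0 24 0 0 0"}}

```text
time_s: 9.7
eef_pos: [0.5005, 0.006, 0.0859]
eef_rot: [0.0, 0.616, 0.788, -0.001]
wrist_force: [-1.8, -3.5, 3.5]
opening: 0.207
grasp_force: 59.9
```

>>> {"method": "servo_tool", "body": {"commands": "0 0 0 23 8 0 0;0 0 0 19 16 0 0;0 0 0 12 21 0 0;0 0 0 4 24 0 0;0 0 0 0 0 0 0"}}

```text
time_s: 10.32
eef_pos: [0.556, 0.0803, 0.0856]
eef_rot: [0.001, 0.615, 0.788, 0.0]
wrist_force: [0.5, 0.6, 1.0]
opening: 0.208
grasp_force: 59.7
```

```bash
python3 st.py; python3 - <<'E'
from h import *
for n in("scene","side"):
    i=camera(n);cv2.imwrite(f"pics/{n}5.png",i);c=calibration(n)
    for f in(f"pics/{n}0.png",f"pics/{n}5.png"):
        h=cv2.cvtColor(cv2.imread(f),cv2.COLOR_BGR2HSV);m=(abs(h[...,0].astype(int)-110)<10)&(h[...,1]>180)&(h[...,2]>80);m[:190]=0
        ys,xs=np.nonzero(m)
        # dish (white) inside too: use blue left-most/bottom corner
        k=np.argmin(xs);b=np.argmax(ys);print(f,len(xs),xs[k],ys[k],plane(c,(xs[k],ys[k]),.03)[:2].round(3),xs[b],ys[b],plane(c,(xs[b],ys[b]),.03)[:2].round(3))
E
```

```text
10.325 [0.556  0.0803 0.0856] ytool 14.08 tilt [ 1.6e-03 -1.0e-04 -1.0e+00] 0.20821507503747536 [0.5 0.6 1. ]
to shaft in tool mm [-67.5  -1.6   0. ]
pics/scene0.png 435 328 238 [ 0.544 -0.082] 360 263 [ 0.549 -0.159]
pics/scene5.png 465 341 246 [ 0.549 -0.111] 374 272 [ 0.554 -0.189]
pics/side0.png 387 328 242 [ 0.541 -0.089] 357 268 [ 0.551 -0.162]
pics/side5.png 431 340 250 [ 0.549 -0.115] 370 279 [ 0.556 -0.192]
```

One full turn moved the carriage about 30 mm, as expected. Second turn next.

>>> {"method": "servo_tool", "body": {"commands": "0 0 0 -4 24 0 0;0 0 0 -12 21 0 0;0 0 0 -19 16 0 0;0 0 0 -23 8 0 0;0 0 0 -24 0 0 0"}}

```text
time_s: 11.05
eef_pos: [0.6408, 0.0168, 0.0851]
eef_rot: [-0.001, 0.615, 0.788, -0.0]
wrist_force: [-7.4, 2.7, 2.2]
opening: 0.206
grasp_force: 60.0
```

>>> {"method": "servo_tool", "body": {"commands": "0 0 0 -23 -8 0 0;0 0 0 -19 -16 0 0;0 0 0 -12 -21 0 0;0 0 0 -4 -24 0 0"}}

```text
time_s: 11.55
eef_pos: [0.5889, -0.0565, 0.0855]
eef_rot: [0.001, 0.616, 0.788, 0.001]
wrist_force: [1.6, 8.1, -0.9]
opening: 0.21
grasp_force: 59.3
```

```bash
python3 st.py; cat > car.py <<'E'
from h import *
from scipy.spatial.transform import Rotation
i=camera("side");c=calibration("side")
h=cv2.cvtColor(i,cv2.COLOR_BGR2HSV);m=(abs(h[...,0].astype(int)-110)<10)&(h[...,1]>180)&(h[...,2]>80);m[:190]=0
ys,xs=np.nonzero(m);k=np.argmin(xs);b=np.argmax(ys);print(plane(c,(xs[k],ys[k]),.03)[:2].round(3),plane(c,(xs[b],ys[b]),.03)[:2].round(3))
E
python3 car.py
```

```text
11.55 [ 0.5889 -0.0565  0.0855] ytool 13.94 tilt [ 0.0029  0.0012 -1.    ] 0.20991946772647785 [ 1.6  8.1 -0.9]
to shaft in tool mm [73.3 -0.5  0. ]
[ 0.551 -0.129] [ 0.558 -0.208]
```

>>> {"method": "servo_tool", "body": {"commands": "0 0 0 4 -24 0 0;0 0 0 12 -21 0 0;0 0 0 19 -16 0 0;0 0 0 0 0 0 0"}}

```text
time_s: 12.1
eef_pos: [0.5206, -0.0375, 0.086]
eef_rot: [0.001, 0.615, 0.788, -0.001]
wrist_force: [-4.1, -4.7, 4.3]
opening: 0.209
grasp_force: 60.1
```

>>> {"method": "servo_tool", "body": {"commands": "0 0 0 23 -8 0 0;0 0 0 24 0 0 0;0 0 0 0 0 0 0"}}

```text
time_s: 12.48
eef_pos: [0.5006, 0.0073, 0.0855]
eef_rot: [-0.001, 0.615, 0.789, -0.001]
wrist_force: [-10.7, -2.0, 10.3]
opening: 0.211
grasp_force: 61.0
```

>>> {"method": "servo_tool", "body": {"commands": "0 0 0 23 8 0 0;0 0 0 19 16 0 0;0 0 0 0 0 0 0"}}

```text
time_s: 12.85
eef_pos: [0.5154, 0.0551, 0.0855]
eef_rot: [-0.001, 0.615, 0.789, 0.0]
wrist_force: [-4.4, 5.1, 6.1]
opening: 0.211
grasp_force: 60.6
```

>>> {"method": "servo_tool", "body": {"commands": "0 0 0 12 21 0 0;0 0 0 0 0 0 0"}}

```text
time_s: 13.1
eef_pos: [0.5343, 0.0716, 0.0858]
eef_rot: [0.0, 0.615, 0.788, 0.002]
wrist_force: [-0.3, 5.9, 3.2]
opening: 0.208
grasp_force: 60.2
```

```bash
python3 st.py; python3 car.py
```

```text
13.1 [0.5343 0.0716 0.0858] ytool 14.06 tilt [ 0.0025  0.0022 -1.    ] 0.20785024992722673 [-0.3  5.9  3.2]
to shaft in tool mm [-64.2  21.5  -0. ]
[ 0.553 -0.141] [ 0.559 -0.217]
```

>>> {"method": "servo_tool", "body": {"commands": "0 0 0 4 24 0 0;0 0 0 0 0 0 0"}}

```text
time_s: 13.4
eef_pos: [0.5568, 0.0801, 0.0857]
eef_rot: [0.001, 0.615, 0.788, 0.001]
wrist_force: [-0.4, 2.5, 2.3]
opening: 0.207
grasp_force: 60.2
```

>>> {"method": "servo_tool", "body": {"commands": "0 0 0 -4 24 0 0;0 0 0 0 0 0 0"}}

```text
time_s: 13.65
eef_pos: [0.5802, 0.0815, 0.0855]
eef_rot: [0.001, 0.616, 0.788, 0.001]
wrist_force: [-0.6, 0.8, 2.0]
opening: 0.211
grasp_force: 60.1
```

>>> {"method": "servo_tool", "body": {"commands": "0 0 0 -12 21 0 0;0 0 0 0 0 0 0"}}

```text
time_s: 13.9
eef_pos: [0.6022, 0.0745, 0.0851]
eef_rot: [0.0, 0.616, 0.788, -0.0]
wrist_force: [-0.2, -1.4, 2.7]
opening: 0.209
grasp_force: 60.2
```

```bash
python3 st.py; python3 car.py
```

```text
13.9 [0.6022 0.0745 0.0851] ytool 13.99 tilt [-3.e-04 -5.e-04 -1.e+00] 0.2085101201018461 [-0.2 -1.4  2.7]
to shaft in tool mm [-50.7 -45.    0. ]
[ 0.553 -0.141] [ 0.559 -0.217]
```

```bash
python3 - <<'E'
from h import *
o=np.zeros((480,800,3),np.uint8)
for k,n in enumerate(("scene","side")):
    i=camera(n);cv2.imwrite(f"pics/{n}6.png",i);c=calibration(n)
    u,v=proj(c,np.array([.571,.0145,.05])).astype(int)
    o[:480,k*400:k*400+400]=cv2.resize(i[v-50:v+110,u-30:u+103],(400,480),interpolation=cv2.INTER_CUBIC)
cv2.imwrite("pics/z6.png",o)
E
```

```text
(no output)
```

View pics/z6.png

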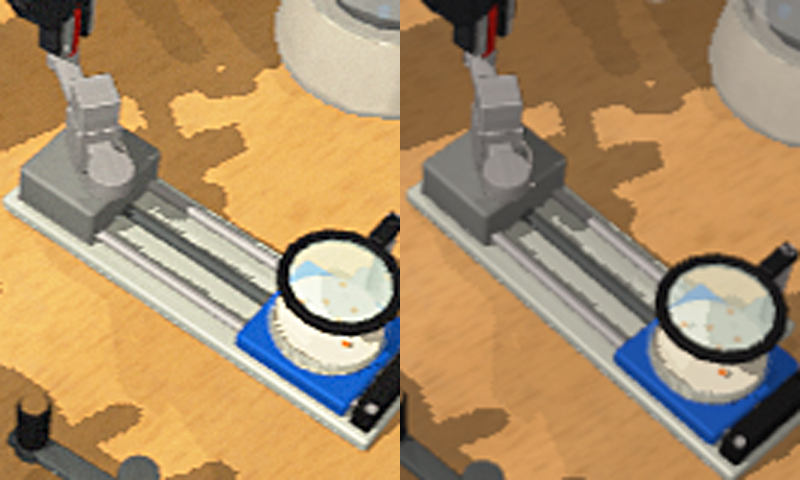

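The crank looks seated (boss top at about (98,85), as expected) and the blue carriage's lower corner (345,415) is right beside the black stop (360,425). I'll quantify the carriage travel.

```bash
python3 - <<'E'
from h import *
d=np.array([.156,-.988]);
for n in("scene","side"):
    c=calibration(n);g=[]
    for k in(0,5,6):
        h=cv2.cvtColor(cv2.imread(f"pics/{n}{k}.png"),cv2.COLOR_BGR2HSV);m=(abs(h[...,0].astype(int)-110)<10)&(h[...,1]>180)&(h[...,2]>60);m[:190]=0
        ys,xs=np.nonzero(m);s=np.array([plane(c,(x,y),.03)[:2] for x,y in zip(xs,ys)]);a=s@d;l=s@[.988,.156]
        near=a[l<np.percentile(l,25)]  # left strip
        g.append((round(np.percentile(near,2)*1000,1),round(np.percentile(near,98)*1000,1)))
    print(n,g,'gearbox shaft',np.array([.571,.0145])@d*1000)
    # dark stop strip along rail, 30mm left of rail axis
    i=cv2.imread(f"pics/{n}6.png")
    for s in np.arange(190,275,3.):
        pt=np.array([.571,.0145])+d*(s/1000)-np.array([.988,.156])*.03
        u,v=proj(c,np.r_[pt,.03]).round().astype(int);print(int(s),i[v,u].tolist(),end=' ')
    print()
E
```

```text
scene [(np.float64(170.1), np.float64(243.3)), (np.float64(199.5), np.float64(272.5)), (np.float64(226.0), np.float64(298.5))] gearbox shaft 74.74999999999999
190 [186, 209, 209] 193 [185, 208, 212] 196 [188, 213, 215] 199 [177, 204, 212] 202 [160, 187, 189] 205 [147, 186, 200] 208 [184, 109, 65] 211 [207, 96, 12] 214 [207, 103, 29] 217 [198, 93, 1] 220 [207, 100, 29] 223 [194, 94, 25] 226 [114, 50, 9] 229 [31, 42, 50] 232 [29, 30, 30] 235 [82, 84, 89] 238 [75, 79, 85] 241 [11, 13, 11] 244 [40, 48, 46] 247 [142, 159, 155] 250 [68, 109, 141] 253 [63, 109, 155] 256 [53, 101, 137] 259 [93, 177, 238] 262 [88, 171, 231] 265 [94, 173, 232] 268 [91, 173, 231] 271 [95, 178, 234] 274 [91, 175, 233] 
side [(np.float64(173.3), np.float64(246.7)), (np.float64(203.4), np.float64(275.8)), (np.float64(230.0), np.float64(302.4))] gearbox shaft 74.74999999999999
190 [142, 158, 163] 193 [160, 174, 178] 196 [162, 178, 181] 199 [155, 170, 172] 202 [145, 158, 160] 205 [135, 139, 138] 208 [160, 112, 90] 211 [167, 81, 33] 214 [170, 79, 25] 217 [168, 79, 25] 220 [169, 81, 28] 223 [169, 81, 26] 226 [159, 77, 29] 229 [103, 48, 15] 232 [18, 20, 21] 235 [18, 17, 17] 238 [35, 35, 36] 241 [16, 16, 15] 244 [13, 12, 14] 247 [17, 16, 18] 250 [104, 113, 115] 253 [74, 96, 117] 256 [52, 90, 125] 259 [63, 107, 148] 262 [81, 139, 191] 265 [81, 138, 194] 268 [84, 142, 198] 271 [82, 138, 191] 274 [88, 145, 199]
```

The carriage travelled about 56 mm and abuts the stop with no gap, so it's home. Now I release, withdraw and check.

>>> {"method": "servo_tool", "body": {"commands": "0 0 0 0 0 0 0.5;0 0 0 0 0 0 0.5;0 0 0 0 0 0 0.5;0 0 0 0 0 -30 0.5;0 0 0 0 0 -40 0.5"}}

```text
time_s: 14.68
eef_pos: [0.6012, 0.0759, 0.1547]
eef_rot: [-0.001, 0.615, 0.788, -0.001]
wrist_force: [1.3, 0.1, 0.8]
opening: 0.499
grasp_force: 0.0
```

>>> {"method": "servo_tool", "body": {"commands": "0 0 0 40 20 -40 0.5;0 0 0 40 20 -20 0.5;0 0 0 0 0 0 0.5"}}

```text
time_s: 15.05
eef_pos: [0.623, 0.1661, 0.2179]
eef_rot: [0.002, 0.614, 0.789, 0.002]
wrist_force: [-0.4, -0.3, -0.3]
opening: 0.499
grasp_force: 0.0
```

```bash
python3 st.py; python3 - <<'E'
from h import *
o=np.zeros((480,800,3),np.uint8)
for k,n in enumerate(("scene","side")):
    i=camera(n);cv2.imwrite(f"pics/{n}7.png",i);c=calibration(n)
    u,v=proj(c,np.array([.571,.0145,.05])).astype(int)
    o[:480,k*400:k*400+400]=cv2.resize(i[v-60:v+60,u-50:u+50],(400,480),interpolation=cv2.INTER_CUBIC)
    f=lambda z:(proj(c,np.array([.571,.0145,z]))-[u-50,v-60])*4
    print(f(.05),f(.11),[ (np.r_[k*400,0]+f(.05)*0+(proj(c,np.array([.571,.0145,.11])+.07*np.r_[np.cos(t),np.sin(t),.006/.07])-[u-50,v-60])*4).round().tolist() for t in np.radians([104,62,30])])
cv2.imwrite("pics/z7.png",o)
E
```

```text
15.05 [0.623  0.1661 0.2179] ytool 14.26 tilt [ 0.0048  0.0012 -1.    ] 0.4993289463298213 [-0.4 -0.3 -0.3]
to shaft in tool mm [-134.1  -87.9   -0.4]
[200.04838067 242.72737412] [207.09744487 158.42242387] [[83.0, 86.0], [170.0, 45.0], [250.0, 49.0]]
[201.76142792 240.77247466] [207.39230525 155.438795  ] [[495.0, 73.0], [590.0, 40.0], [670.0, 50.0]]
```

View pics/z7.png

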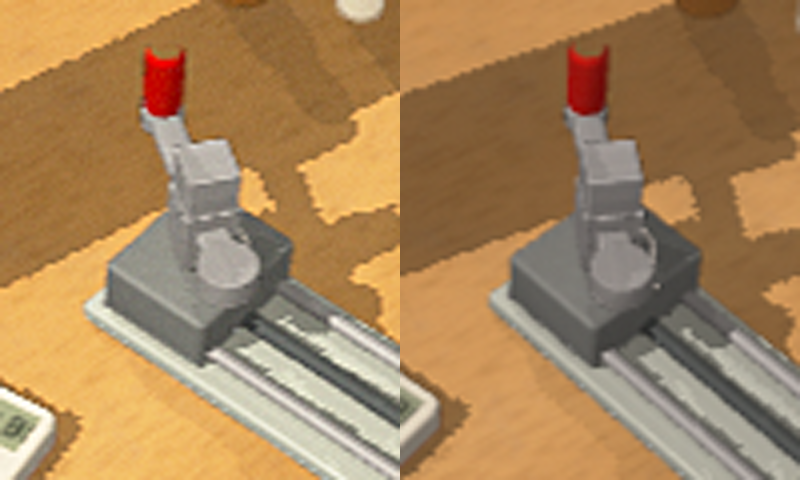

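The crank is seated and upright: boss top (207,160) and knob top (165,47) match predictions for 62–64°. I'll check the carriage-to-stop gap from above, numerically only.

>>> {"method": "servo_tool", "body": {"commands": "0 0 0 -40 -16 -10 0.5;0 0 0 -40 -16 0 0.5;0 0 0 -40 -16 0 0.5;0 0 0 -40 -16 0 0.5"}}

```text
time_s: 15.65
eef_pos: [0.5969, -0.0102, 0.2238]
eef_rot: [-0.001, 0.616, 0.788, -0.001]
wrist_force: [0.7, -0.9, 0.9]
opening: 0.499
grasp_force: 0.0
```

>>> {"method": "servo_tool", "body": {"commands": "0 0 0 -40 -16 0 0.5;0 0 0 -40 -16 0 0.5;0 0 0 -30 -12 0 0.5;0 0 0 0 0 0 0.5"}}

```text
time_s: 16.15
eef_pos: [0.5808, -0.1283, 0.2238]
eef_rot: [-0.001, 0.617, 0.787, -0.001]
wrist_force: [0.7, 0.2, -0.3]
opening: 0.502
grasp_force: 0.0
```

```bash
python3 st.py; python3 - <<'E'
from h import *
c=calibration("wrist");i=camera("wrist");cv2.imwrite("pics/w8.png",i)
d=np.array([.156,-.988]);l=np.array([.988,.156]);O=np.array([.571,.0145])
for off in(-34,-30,34):
    print('\noff',off)
    for s in range(60,232,4):
        u,v=proj(c,np.r_[O+d*s/1000+l*off/1000,.03]).round().astype(int)
        if 0<=v<420 and 0<=u<560:
            b=i[v,u].astype(int);print(s,'B' if b[0]>b[2]+50 else('k' if b.max()<60 else '.'),end=' ')
E
```

```text
16.15 [ 0.5808 -0.1283  0.2238] ytool 13.75 tilt [-2.5e-03  4.0e-04 -1.0e+00] 0.5019871812968981 [ 0.7  0.2 -0.3]
to shaft in tool mm [1.411e+02 2.420e+01 1.000e-01]

off -34
60 . 64 . 68 . 72 . 76 . 80 . 84 . 88 . 92 . 96 . 100 . 104 . 108 . 112 . 116 . 120 . 124 . 128 . 132 . 136 . 140 . 144 B 148 B 152 B 156 B 160 B 164 B 168 B 172 . 176 . 180 . 184 k 188 k 192 k 196 k 200 . 204 . 208 . 212 . 216 k 220 k 224 k 228 k 
off -30
60 . 64 . 68 . 72 . 76 . 80 . 84 . 88 . 92 . 96 . 100 . 104 . 108 . 112 . 116 . 120 . 124 . 128 . 132 . 136 . 140 . 144 B 148 B 152 B 156 B 160 B 164 . 168 . 172 . 176 k 180 k 184 k 188 k 192 . 196 . 200 . 204 . 208 . 212 B 216 B 220 B 224 . 228 k 
off 34
60 . 64 . 68 . 72 . 76 . 80 . 84 . 88 . 92 . 96 . 100 . 104 . 108 . 112 . 116 . 120 . 124 . 128 . 132 . 136 . 140 . 144 B 148 B 152 B 156 B 160 B 164 B 168 B 172 B 176 B 180 k 184 k 188 k 192 k 196 . 200 . 204 . 208 . 212 . 216 . 220 k 224 k 228 k
```

```bash
python3 - <<'E'
from h import *
c=calibration("wrist");i=cv2.imread("pics/w8.png")
d=np.array([.156,-.988]);l=np.array([.988,.156]);O=np.array([.571,.0145])
for off in(-30,-26):
    print('\noff',off)
    for s in range(214,236,1):
        u,v=proj(c,np.r_[O+d*s/1000+l*off/1000,.03]).round().astype(int);print(s,v,i[v,u].tolist(),end=' ')
E
```

```text
off -30
214 247 [176, 152, 122] 215 247 [176, 152, 122] 216 248 [174, 149, 119] 217 249 [172, 150, 120] 218 250 [164, 144, 116] 219 251 [151, 135, 112] 220 252 [126, 118, 102] 221 252 [126, 118, 102] 222 253 [99, 99, 88] 223 254 [68, 71, 63] 224 255 [44, 50, 44] 225 256 [13, 10, 9] 226 257 [3, 2, 3] 227 257 [3, 2, 3] 228 258 [16, 13, 14] 229 259 [16, 13, 19] 230 260 [24, 24, 26] 231 261 [22, 19, 20] 232 261 [22, 19, 20] 233 262 [26, 25, 24] 234 263 [26, 25, 24] 235 264 [20, 15, 16] 
off -26
214 247 [176, 152, 123] 215 248 [176, 154, 125] 216 249 [174, 152, 124] 217 249 [174, 152, 124] 218 250 [176, 151, 122] 219 251 [175, 151, 120] 220 252 [169, 151, 127] 221 253 [154, 151, 133] 222 254 [135, 141, 130] 223 254 [135, 141, 130] 224 255 [122, 130, 118] 225 256 [111, 118, 107] 226 257 [100, 106, 97] 227 258 [80, 86, 77] 228 258 [80, 86, 77] 229 259 [64, 67, 62] 230 260 [41, 45, 37] 231 261 [26, 24, 22] 232 262 [11, 11, 13] 233 263 [21, 18, 16] 234 263 [21, 18, 16] 235 264 [18, 17, 19]
```

The carriage front sits at the stop, and it didn't move during the last 60° of winding, which confirms the hard stop. The robot is clear, so I'm handing in.

```bash
python3 -c "
from bench import *
print(hand_in())"
```

```text
the job is handed in; nothing more can be done
None
```

The job is handed in, with no verdict returned: the red-knob crank is seated upright on the shaft and released, and the carriage looks home against the stop. I couldn't measure a last gap of a few mm, and the crank seems to have slipped on the shaft after the stop was reached. The black-knob crank was not touched.

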